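# Weigh the lemon pail on the hand scale

## Robot

A 6-joint arm with a two-finger parallel gripper is mounted at the origin on a cart in front of the work surface, level with it; the furniture and walls round the work are solid. World frame = base frame: x ahead of the robot, y to its left, z up, the work surface at z = 0. Lengths are in m, angles in rad, forces in N, time in s.
With the tool pointing down it reaches from about 0.325 to 0.85 m from the base axis. Payload 15.5 kg.
Tool frame: the origin (TCP) lies at the very end of the fingers, on their centre line; the grasp point (between the pads) lies 19 mm behind it (r.grip_point_offset is the distance from the TCP to the grasp point, in m); z points along the fingers, y is the line along which they close (so a half turn about z gives the same grasp; the last joint's range is limited). The gripper opens to 91 mm and grips with 3 to 60 N. Pads are 32 mm wide; open, the fingers measure 118 mm over their backs; the gripper's body (76 mm by 178 mm) begins 60 mm behind the grasp point.
Start: joints at [1.113, 0.494, 1.345, -0, 1.302, -0.096], TCP at [0.221, 0.585, 0.214] pointing down, gripper open.
Joint ranges: [-2.91, 2.91], [-0.82, 2.16], [0.22, 2.67], [-1.22, 4.37], [0.12, 2.79], [-3.08, 3.08]. Speed limits (rad/s): [1.89, 1.89, 2.57, 3.01, 3.01, 3.01].

## Interface

Orientations are given as a rotation vector (axis times angle).
In Python, from bench import r, eyes, ticket gives the robot as it stands. The module is installed in compiled form; this text tells all that it offers.
- The arm moves only by the shell command python3 -m crank 'ROWS' [OPENING] [FORCE]. ROWS is JSON, one flat list of numbers, 4 for each row, row after row: the shift along the tool's x, y, z scaled (see below), then the turn about the tool's z scaled (see below). A call has 1 to 10 rows; each row is the pose to reach, as a shift and turn from the pose commanded when the call began, along the tool's axes at that moment; what a row does not reach only later rows make up. The controller multiplies each number of a shift by 150 mm and each number of a turn by pi/2 rad. A row lasts 1/8 s, in which the tool goes at most 62.5 mm and 10.7 degrees, less where a joint would pass 70% of its speed; a pose out of reach is approached as far as the arm can. A call with a number of a shift or a turn outside -1 to 1 is refused whole. A call with a gripper value outside its range is refused whole. OPENING is the opening, from 0 (shut) to 1 (fully open), set as the call begins (- or left out, the last holds). The fingers move at their own pace and stop on an object; FORCE is the grip in N (left out, the last holds). Time passes only in rows, so rows that repeat a pose let the fingers close. It gives the time, the measured TCP pose, the force, the opening and the grip force at its end, in the units of the state.
- r.observe(): the state, without advancing time (a new reading comes with each control period).
- eyes.capture(name): name is "scene" or "top" or "wrist"; returns the picture (480x640x3 uint8, red, green, blue); there is no depth.
- eyes.camera_params(name): a dict with "camera_matrix" (3x3 intrinsics, pixels), "distortion" ([k1, k2, p1, p2, k3] as OpenCV has them; the pictures are not rectified), "T" (4x4, takes a point from camera to world coordinates). Camera axes: x right, y down, z forward; pixel columns grow to the right and rows downward; lengths in m; the calibration is good to about 2 mm. A picture is of the moment at which its call begins: read the wrist's pose just before it. camera_params takes no time and is no camera call; for the wrist camera it gives the pose at the moment of the call.
- ticket.hand_in(): hands the job in; it is judged then, once.
The state is a dict: "t": time; "qpos": joint angles; "qvel": joint speeds; "joint_torque": joint torques, N m; "ee_pos": TCP position; "ee_rot": TCP orientation; "wrist_force": force on the tool from outside, world axes, zero at the start; "wrist_torque": the same for the moment, N m; "grip_width": finger opening in m; "grasp_force": force on a finger pad.
Only numpy, scipy, OpenCV 4.12 (cv2) and the standard library are available. Lean on these libraries where they do the work, as an engineer would, in place of code of your own. Each camera call takes 0.05 s, during which the arm holds its last target. There are 200 camera calls.

## Task

Take the hanging hand scale off its stand, hook it under the bail of the brass pail with the red bail and the lemon in it, and lift until the pail hangs clear of the worktop; let it hang still for a second so that the weight can be read. Then, still on the scale, carry the pail to the chopping board, set it down fully on the board, unhook it and hang the scale back on its stand. Handle the pail only with the scale, do not drop or fling it, keep the lemon in it and leave everything else where it stands.

Things in the scene. Friction and masses are not known exactly. Their poses are not given: they have to be found in the camera images.
- scale: hand scale, loose, 0.21 kg, hanging upright on its stand. Origin: middle of its black crossbar handle (100 mm along y, 20 mm along x, 20 mm high); grip it at its middle across x. Below the origin: neck 12 mm (x) by 22 mm down to 24 mm, orange housing 26 mm (x) by 36 mm from 24 to 70 mm, white face on its -x side, then the sprung steel hook. z up.
- spring_hook (a joint): how far the hook is pulled out of the scale, m: 0 unloaded, up to 0.045. Preloaded spring: it starts to move at about 1.5 N in all (hook 0.3 N included) and then needs 300 N/m. With the pail on it the hook pulls out about 8 to 16 mm.
- hook_bowl (a point): lowest bend of the hook (centre of its 6 mm wire), 129 mm below the scale's origin plus the joint value. The hook lies in the scale's x-z plane. From here its free tip is at x +22, z +24 mm; its back at x -20, z +16 to +34 mm, slanting to the shank at x 0, z +52 mm. The mouth opens to +x: a bail enters best at z +38 mm, moving to x 0; hung, it lies at x 0, z about +8 mm.
- stand: fixed wooden stand, two level steel prongs (10 mm wide, at y +30 and -30 mm) pointing to its -x. Origin: worktop under the hung handle's middle. Hung, the handle rests across the prongs: scale origin at x 0, y 0, z 175 mm, axes along the stand's. Base 12 mm high, x -40 to +110, y -60 to +60 mm. Back post from x +80 mm, no higher than the prongs.
- pail: the pail to weigh: hollow brass bowl, 135 mm across, 52 mm high, flat foot 76 mm across, with a fixed red bail of 6 mm wire, an upright arch in its y-z plane from rim to rim. Origin: centre of the underside. Loose, with a loose lemon in it; 0.4 to 0.6 kg together. Hung up, it swings with a period of about 0.6 s.
- pail_bail_top (a point): peak of the red bail (centre of the wire), 121 mm above the pail's underside; the bail runs along the pail's y and falls off on both sides.
- lemon: yellow lemon, 78 x 55 x 56 mm, lying loose in the pail with the red bail, its top about 60 mm above the pail's underside. Origin: on its surface, its lowest point as it first lies.
- spare_pail: bystander: like the pail, but 125 mm in diameter, with a black bail (peak 121 mm) and empty. Loose. Origin: centre of the underside.
- board: fixed wooden chopping board, 250 mm (its x) by 360 mm (its y), top 22 mm above the worktop. Origin: centre of the underside.
- spice_salt: bystander: spice jar with a black cap, 45 mm in diameter, 105 mm high, loose, standing on the chopping board. Origin: centre of the underside.
- spice_chilli: bystander: spice jar with a black cap, 44 mm in diameter, 105 mm high, loose, standing on the worktop. Origin: centre of the underside.
- prong_seat (a point): point midway between the prongs at the height of their tops, 165 mm above the worktop, where the middle of the handle's underside rests. On each prong a stop 8 mm high at x -27 mm and at x +29 mm keeps the handle from sliding off.

How it is judged:
On the way, in this order (a step that is already met when the one before it is completed fails the run):
1. the pail hangs still from the scale's hook, its underside more than 8 mm clear of the worktop, for 0.8 s (height (world z) of pail above 0.008 m and contact force between scale and pail above 1.5 N and contact force between pail and board below 0.1 N and value of joint spring_hook above 0.004 m and linear speed of pail below 0.06 m/s), for 0.8 s.
2. the pail stands on the chopping board, off the hook (contact force between pail and board above 1.5 N and contact force between scale and pail below 0.1 N and distance between hook_bowl and pail_bail_top above 0.05 m and angle between pail's own z axis and vertical below 0.1 rad), for 0.2 s.
At the end, for the whole second after the job is handed in: The pail with the red bail stands upright on the chopping board with its whole foot on it (centre within 90 mm of the board's middle along its short side and 145 mm along its long side), lemon still inside, and the scale hangs upright and at rest on the two prongs of its stand, between the stops (x of pail in the frame of board between -0.09 and 0.09 m and y of pail in the frame of board between -0.145 and 0.145 m and contact force between pail and board above 1.5 N and angle between pail's own z axis and vertical below 0.08 rad and linear speed of each of pail, scale below 0.03 m/s and horizontal distance between lemon and pail below 0.06 m and height (world z) of lemon below 0.12 m and contact force between scale and stand above 0.8 N and angle between scale's own z axis and vertical below 0.12 rad and z of scale in the frame of stand between 0.168 and 0.18 m and x of scale in the frame of stand between -0.022 and 0.024 m and y of scale in the frame of stand between -0.02 and 0.02 m); the robot touches nothing.
It fails at once if the pail is touched by the robot itself (contact force between any of the fingers, the arm and pail above 0.5 N).
It fails at once if the pail is dropped or flung (linear speed of pail above 0.8 m/s).
It fails at once if the spare pail is disturbed (distance of spare_pail from where it was at the start of the episode above 0.02 m).
It fails at once if a spice jar is pushed or knocked over (distance of any of spice_salt, spice_chilli from where it was at the start of the episode above 0.02 m).
It also fails if it takes over 72 s, if anything falls off the work surface, if the arm or the gripper's body presses on something with over 40 N, if the wrist force passes 120 N, or if a joint passes its speed limit or range.

## Working session

There is one attempt and no reset: what is moved stays moved. The work goes in short steps, Python scripts to look and compute and a shell command to move; the robot and the scene stay as the last step left them, time stands still between calls to the robot, and variables do not carry over. Pictures are saved under pics/ and viewed, at most 10 in all, crops included, and the job is handed in when it is done.

```bash
mkdir -p pics; cat > h.py <<'E'
import numpy as np, cv2
from bench import r, eyes, ticket
from scipy.spatial.transform import Rotation as R
def cap(n,f):
    p=eyes.camera_params(n); im=eyes.capture(n)
    cv2.imwrite('pics/'+f+'.png',cv2.cvtColor(im,cv2.COLOR_RGB2BGR)); np.save('pics/'+f+'.npy',im)
    np.savez('pics/'+f+'.npz',K=p['camera_matrix'],D=np.array(p['distortion']),T=np.array(p['T'])); return im
def ray(f,uv):
    p=np.load('pics/'+f+'.npz'); q=cv2.undistortPoints(np.array(uv,float).reshape(-1,1,2),p['K'],p['D'])[:,0]
    d=np.c_[q,np.ones(len(q))]@p['T'][:3,:3].T; return p['T'][:3,3],d
def plane(f,uv,z):
    o,d=ray(f,uv); return o+d*((z-o[2])/d[:,2])[:,None]
def tri(f1,u1,f2,u2):
    o1,d1=ray(f1,u1);o2,d2=ray(f2,u2);out=[]
    for a,b in zip(d1,d2):
        s=np.linalg.lstsq(np.c_[a,-b],o2-o1,rcond=None)[0]; p,q=o1+s[0]*a,o2+s[1]*b; out.append(np.r_[(p+q)/2,np.linalg.norm(p-q)])
    return np.array(out)
def proj(f,X):
    p=np.load('pics/'+f+'.npz'); C=np.linalg.inv(p['T']); return cv2.projectPoints(np.array(X,float).reshape(-1,1,3),cv2.Rodrigues(C[:3,:3])[0],C[:3,3],p['K'],p['D'])[0][:,0]
E
python3 - <<'E'
from h import *
np.set_printoptions(precision=3,suppress=True)
for n in('scene','top'):
    cap(n,n+'0'); print(np.load('pics/'+n+'0.npz')['T'])
s=r.observe();print(s)
print(R.from_rotvec(s['ee_rot']).as_matrix())
E
```

```text
[[ 0.643 -0.525  0.557 -0.273]
 [-0.766 -0.446  0.463 -0.691]
 [ 0.006 -0.725 -0.689  1.201]
 [ 0.     0.     0.     1.   ]]
[[ 0.026 -0.99   0.137  0.429]
 [-1.    -0.028 -0.012  0.014]
 [ 0.016 -0.137 -0.99   1.349]
 [ 0.     0.     0.     1.   ]]
{'t': 0.1, 'qpos': array([ 1.114,  0.494,  1.346,  0.   ,  1.302, -0.096]), 'qvel': array([-0.   , -0.001, -0.001,  0.   ,  0.002,  0.001]), 'joint_torque': array([  0.002, -88.024, -38.255,   0.071,   0.048,   0.   ]), 'ee_pos': array([0.221, 0.584, 0.213]), 'ee_rot': array([-0.565, -3.09 ,  0.002]), 'wrist_force': array([ 0.899,  0.194, -0.445]), 'wrist_torque': array([ 0.016, -0.051, -0.018]), 'grasp_force': 0.0, 'grip_width': 0.09081132321669319}
[[-0.935  0.354 -0.   ]
 [ 0.354  0.935 -0.001]
 [ 0.    -0.001 -1.   ]]
```

View pics/scene0.png

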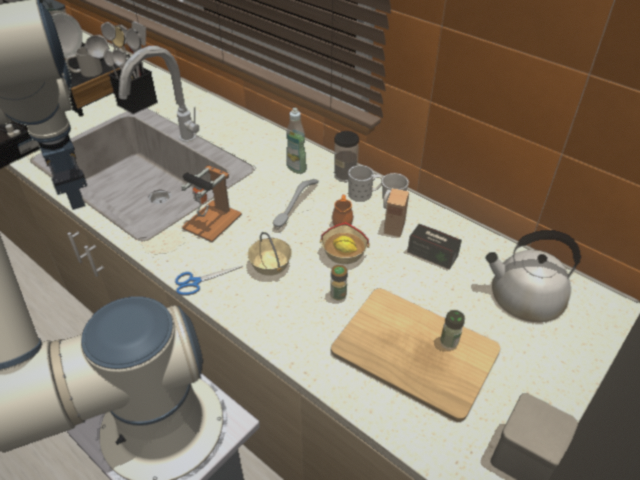

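View pics/top0.png

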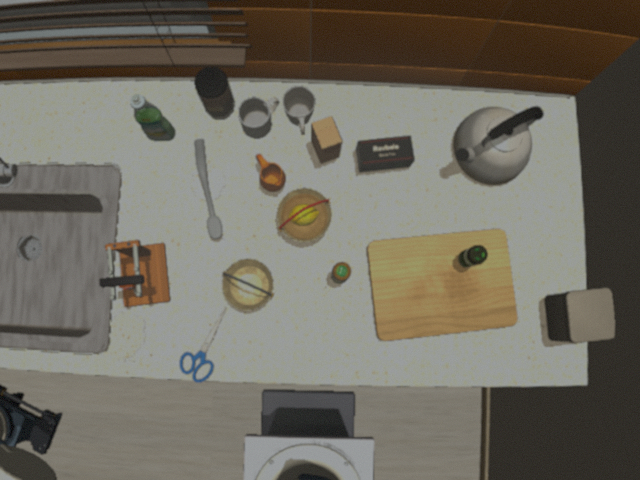

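Scene: stand with the hung scale at (210,200), spare pail (270,255), red-bail pail with lemon (345,243), chilli jar (339,282), board (415,350) with the salt jar (453,328). Top: handle at (122,281), pail bail (278,231)–(328,200), board corners about (370,242), (507,230), (517,323), (380,339). Next, I'll measure these with masks.

```bash
python3 - <<'E'
from h import *
np.set_printoptions(precision=3,suppress=True)
im=np.load('pics/top0.npy'); hsv=cv2.cvtColor(im,cv2.COLOR_RGB2HSV)
def comp(m,x0,y0,x1,y1):
    k=np.zeros(m.shape,np.uint8);k[y0:y1,x0:x1]=m[y0:y1,x0:x1]
    n,l,s,c=cv2.connectedComponentsWithStats(k.astype(np.uint8)); i=1+np.argmax(s[1:,4]); return np.argwhere(l==i)[:,::-1],s[i]
# handle
p,s=comp(im.max(2)<60,95,265,150,295); print('handle',s,cv2.minAreaRect(p.astype(np.float32)))
c=cv2.boxPoints(cv2.minAreaRect(p.astype(np.float32))); print(plane('top0',c,.185),plane('top0',c,.185).mean(0))
# base of the stand orange
p,s=comp((hsv[...,0]<18)&(hsv[...,1]>120)&(im[...,0]>80),100,235,180,315); print('base',s)
c=cv2.approxPolyDP(cv2.convexHull(p.astype(np.int32)),3,True)[:,0]; print(c); print(plane('top0',c,.012))
# red bail
p,s=comp((((hsv[...,0]<6)|(hsv[...,0]>172))&(hsv[...,1]>130)),265,180,340,250); print('bail',s); q=p[np.argsort(p[:,0])]
print(q[:4],q[-4:],plane('top0',[q[:4].mean(0),q[-4:].mean(0)],.055))
# board
p,s=comp((hsv[...,0]>8)&(hsv[...,0]<25)&(hsv[...,1]>70)&(im[...,0]>120),355,215,530,350); print('board',s)
c=cv2.boxPoints(cv2.minAreaRect(p.astype(np.float32)));X=plane('top0',c,.022);print(c,X,X.mean(0),np.linalg.norm(np.diff(X,axis=0),axis=1))
# pails: circle
for nm,b in(('pail',(268,182,338,250)),('spare',(215,252,280,318))):
    p,s=comp((hsv[...,1]>70),*b); e=cv2.fitEllipse(cv2.convexHull(p.astype(np.int32)).astype(np.float32)); print(nm,s,e,plane('top0',[e[0]],.05))
print('jars',plane('top0',[(342,271),(478,253)],[.105]),)
big=cv2.resize(im[170:320,90:360],None,fx=2.9,fy=2.9,interpolation=cv2.INTER_CUBIC); cv2.imwrite('pics/crop1.png',big[...,::-1])
E
```

```text
handle [100 276  44  11 326] ((121.4046630859375, 280.5222473144531), (8.691606521606445, 43.16831588745117), 86.3086166381836)
[[0.514 0.473 0.185]
 [0.524 0.375 0.185]
 [0.505 0.373 0.185]
 [0.495 0.471 0.185]] [0.51  0.423 0.185]
base [ 120  244   49   62 1519]
[[125 305]
 [120 286]
 [145 246]
 [163 244]
 [168 300]]
[[0.461 0.47  0.012]
 [0.508 0.486 0.012]
 [0.611 0.428 0.012]
 [0.617 0.382 0.012]
 [0.477 0.361 0.012]]
bail [309 200  18   7  21]
[[309 206]
 [310 205]
 [311 205]
 [312 205]] [[324 201]
 [324 200]
 [325 200]
 [326 200]] [[ 0.717  0.013  0.055]
 [ 0.73  -0.021  0.055]]
board [  368   229   149   112 11736]
[[366.829 241.463]
 [506.439 225.951]
 [517.524 325.72 ]
 [377.915 341.232]] [[ 0.637 -0.129  0.022]
 [ 0.687 -0.489  0.022]
 [ 0.434 -0.514  0.022]
 [ 0.392 -0.16   0.022]] [ 0.537 -0.323  0.022] [0.363 0.254 0.356]
pail [ 278  189   53   52 2173] ((303.39715576171875, 214.9849853515625), (50.863243103027344, 55.777565002441406), 62.813880920410156) [[0.693 0.03  0.05 ]]
spare [223 277  46  33 667] ((243.5271453857422, 292.5968933105469), (29.429227828979492, 47.03135299682617), 114.91837310791016) [[0.5   0.168 0.05 ]]
jars [[ 0.553 -0.063  0.105]
 [ 0.604 -0.385  0.105]]
```

View pics/crop1.png

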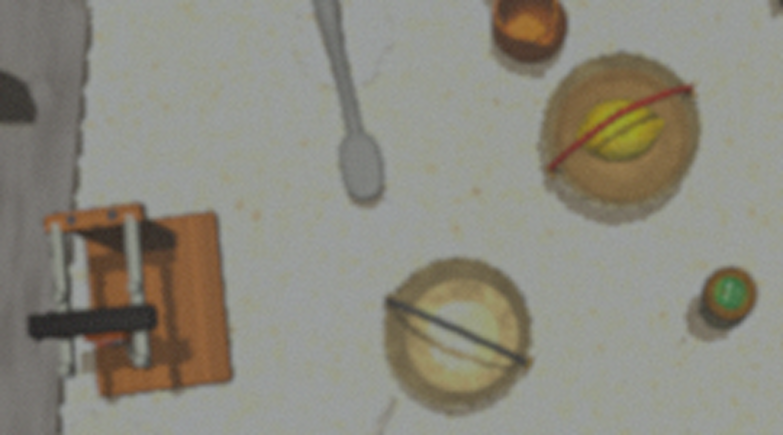

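Crop: black handle lies across two prongs (35–150,320), the post is on the +x side, and the red bail runs from crop (553,168) to (690,90), which is top (281,228) to (328,201). I'll move above the scale for a closer wrist view.

```bash
cat >> h.py <<'E'
np.set_printoptions(precision=4,suppress=True)
def need(p,yaw=None):
    """units to bring the grasp point to p (world) with tool y along yaw (deg)"""
    s=r.observe(); M=R.from_rotvec(s['ee_rot']).as_matrix(); g=s['ee_pos']-r.grip_point_offset*M[:,2]
    a=np.degrees(np.arctan2(M[1,1],M[0,1])); u=M.T@(np.array(p)-g)/.15
    t=0 if yaw is None else ((a-yaw+180)%360-180)/90
    print('t',s['t'],'grip',g,'yaw',a,'UNITS',np.r_[u,t],'F',s['wrist_force'],'gw',s['grip_width'],s['grasp_force'])
E
python3 -m crank '[-1,-0.16,-0.6,0.69,-1,-0.16,-0.6,0.69,-1,-0.16,-0.6,0.69,-1,-0.16,-0.6,0.69,-1,-0.16,-0.6,0.69,-1,-0.16,-0.6,0.69,-1,-0.16,-0.6,0.69]' 1
python3 - <<'E'
from h import *
need([.51,.423,.32],7)
b=plane('top0',[(280.7,227.9),(327.9,201)],.055);print(b,b.mean(0),np.degrees(np.arctan2(b[0,0]-b[1,0],-(b[0,1]-b[1,1]))))
print(r.observe()['qpos'])
E
```

```text
t: 0.98
ee_pos: [0.3529, 0.5088, 0.3036]
ee_rot: [-2.077, -2.357, 0.001]
wrist_force: [0.1, 0.4, 0.0]
grip_width: 0.0913
grasp_force: 0.0
t 0.975 grip [0.3529 0.5088 0.3224] yaw 7.207411915047641 UNITS [-0.6991  0.967   0.0158  0.0023] F [0.0673 0.4424 0.0309] gw 0.09125686664084152 0.0
[[ 0.6586  0.0841  0.055 ]
 [ 0.7287 -0.0288  0.055 ]] [0.6937 0.0276 0.055 ] -148.1506470118365
[0.868  0.4174 1.2271 0.     1.4977 0.7422]
```

```bash
python3 -m crank '[-0.35,0.4,0,0,-0.7,0.8,0,0,-0.7,0.97,-0.1,0,-0.7,0.97,-0.1,0,-0.7,0.97,-0.1,0]' 1
python3 - <<'E'
from h import *
need([.51,.423,.175],7); cap('wrist','w1'); print(np.load('pics/w1.npz')['T'])
E
```

```text
t: 1.6
ee_pos: [0.5101, 0.423, 0.3184]
ee_rot: [-2.075, -2.358, 0.001]
wrist_force: [-0.4, -0.1, -0.7]
grip_width: 0.0918
grasp_force: 0.0
t 1.6 grip [0.5101 0.423  0.3372] yaw 7.299809102724612 UNITS [0.0005 0.0005 1.0815 0.0033] F [-0.4393 -0.1317 -0.7004] gw 0.09180129891154762 0.0
[[ 0.992   0.1225  0.0307  0.5027]
 [ 0.1263 -0.9606 -0.2477  0.4923]
 [-0.0009  0.2496 -0.9684  0.4881]
 [ 0.      0.      0.      1.    ]]
```

View pics/w1.png

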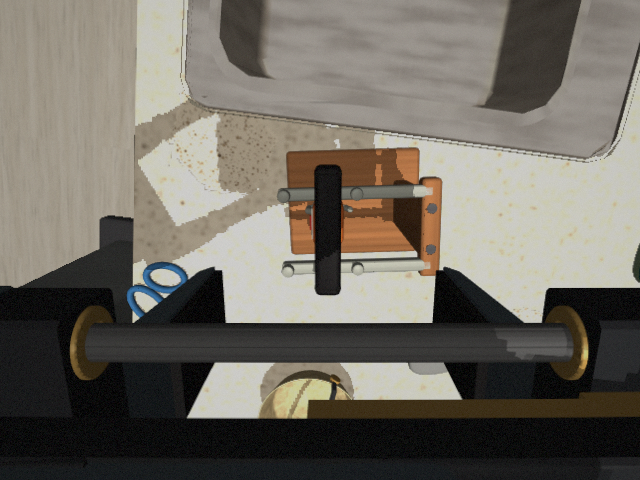

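Wrist view: handle upright from (328,165) to (328,295), prongs at rows about 192 and 267. I'll measure the handle box and the prongs.

```bash
python3 - <<'E'
from h import *
im=np.load('pics/w1.npy'); m=np.zeros((480,640),np.uint8); m[155:305,308:350]=(im.max(2)<45)[155:305,308:350]
n,l,s,c=cv2.connectedComponentsWithStats(m); i=1+np.argmax(s[1:,4]); p=np.argwhere(l==i)[:,::-1].astype(np.float32)
b=cv2.boxPoints(cv2.minAreaRect(p)); print(s[i],b); X=plane('w1',b,.185); print(X,X.mean(0))
d=X[0]-X[1] if np.linalg.norm(X[0]-X[1])>.06 else X[1]-X[2]; d*=np.sign(d[1]); print('handle yaw',np.degrees(np.arctan2(-d[0],d[1])))
q=plane('w1',[(284,195),(420,190),(288,271),(420,265)],.165); print(q)
for a,b in((0,1),(2,3)): e=q[b]-q[a]; print('prong yaw',np.degrees(np.arctan2(e[1],e[0])))
Y=X.mean(0);need([Y[0],Y[1],.175],7)
E
```

```text
[ 314  165   28  130 3277] [[314. 165.]
 [341. 165.]
 [341. 294.]
 [314. 294.]]
[[0.4943 0.4738 0.185 ]
 [0.5134 0.4762 0.185 ]
 [0.5265 0.3793 0.185 ]
 [0.5058 0.3767 0.185 ]] [0.51   0.4265 0.185 ]
handle yaw 7.676314481524349
[[0.4734 0.447  0.165 ]
 [0.5771 0.4641 0.165 ]
 [0.4828 0.3861 0.165 ]
 [0.588  0.4046 0.165 ]]
prong yaw 9.382404921144673
prong yaw 9.98965877058577
t 1.65 grip [0.5095 0.4233 0.3373] yaw 7.317681630977482 UNITS [0.0211 0.007  1.0821 0.0035] F [ 0.068   0.1687 -0.5909] gw 0.0911501211988794 0.0
```

```bash
python3 -m crank '[0.01,0.01,0.4,-0.01,0.01,0.01,0.7,-0.01,0.01,0.01,0.9,-0.01,0.01,0.01,1,-0.01,0.01,0.01,1,-0.01,0.01,0.01,1,-0.01]' 1
python3 - <<'E'
from h import *
need([.51,.425,.175],8)
E
```

```text
t: 2.4
ee_pos: [0.5121, 0.4253, 0.1704]
ee_rot: [2.059, 2.373, 0.003]
wrist_force: [-0.2, -0.4, 0.8]
grip_width: 0.0911
grasp_force: 0.0
t 2.4 grip [0.5121 0.4253 0.1892] yaw 8.107715268792159 UNITS [-0.     -0.0144  0.0946  0.0012] F [-0.2156 -0.3713  0.7525] gw 0.09114062245593585 0.0
```

```bash
python3 -m crank '[0,-0.01,0.09,0,0,-0.01,0.09,0,0,-0.01,0.09,0]' 1
python3 -m crank '[0,0,0,0,0,0,0,0,0,0,0,0,0,0,0,0,0,0,0,0,0,0,0,0]' 0.1 40
python3 - <<'E'
from h import *
need([.51,.425,.175],8)
E
```

```text
t: 2.78
ee_pos: [0.5103, 0.4244, 0.1555]
ee_rot: [-2.06, -2.372, 0.0]
wrist_force: [0.8, 0.7, 1.1]
grip_width: 0.091
grasp_force: 0.0
t: 3.52
ee_pos: [0.5103, 0.4245, 0.1555]
ee_rot: [2.06, 2.372, 0.0]
wrist_force: [-0.1, 1.2, 0.0]
grip_width: 0.0342
grasp_force: 0.0
t 3.525 grip [0.5103 0.4245 0.1743] yaw 8.069529579268215 UNITS [ 0.0039 -0.0016 -0.005   0.0008] F [-0.0798  1.245   0.0008] gw 0.03419278509229156 0.0
```

```bash
python3 -m crank '[0,0,0,0,0,0,0,0,0,0,0,0,0,0,0,0]' 0.1 40
python3 -m crank '[0,0,-0.1,0,0,0,-0.3,0,0,0,-0.5,0,0,0,-0.7,0,0,0,-0.85,0,0,0,-0.85,0,0,0,-0.85,0]'
python3 - <<'E'
from h import *
need([.6,.25,.32],30); print(r.observe()['qpos'])
E
```

```text
t: 4.03
ee_pos: [0.5102, 0.4244, 0.1554]
ee_rot: [-2.06, -2.372, 0.0]
wrist_force: [-0.4, -0.4, 0.5]
grip_width: 0.0197
grasp_force: 40.0
t: 4.9
ee_pos: [0.51, 0.4242, 0.2822]
ee_rot: [-2.059, -2.372, 0.002]
wrist_force: [-0.4, 0.2, -2.3]
grip_width: 0.0195
grasp_force: 40.0
t 4.9 grip [0.51   0.4242 0.301 ] yaw 8.07044491511906 UNITS [-1.2342  0.4311 -0.1265 -0.2437] F [-0.3705  0.1737 -2.3342] gw 0.01952329652312122 39.99949336051941
[0.6039 0.5001 1.1433 0.     1.4992 0.463 ]
```

```bash
python3 -m crank '[-0.25,0.05,0,0,-0.6,0.15,0,0,-0.9,0.2,0,0,-1,0.22,0,0]'
python3 -m crank '[-0.3,0.05,0,0,-0.65,0.1,0,0,-0.95,0.2,0,0,-1,0.22,0,0,-1,0.22,0,0]'
python3 - <<'E'
from h import *
need([.617,-.02,.30],31.8); need([.617,-.02,.30],8)
E
```

```text
t: 5.4
ee_pos: [0.5642, 0.2781, 0.2817]
ee_rot: [-2.062, -2.369, 0.003]
wrist_force: [0.1, 0.4, -2.2]
grip_width: 0.0195
grasp_force: 40.0
t: 6.02
ee_pos: [0.6175, 0.137, 0.2822]
ee_rot: [-2.059, -2.371, 0.001]
wrist_force: [-0.2, 0.5, -2.0]
grip_width: 0.02
grasp_force: 40.0
t 6.025 grip [0.6175 0.137  0.301 ] yaw 8.043838293495 UNITS [-1.0358 -0.15    0.0062 -0.264 ] F [-0.2028  0.5325 -1.967 ] gw 0.019962705754443255 39.999486207962036
t 6.025 grip [0.6175 0.137  0.301 ] yaw 8.043838293495 UNITS [-1.0358 -0.15    0.0062  0.0005] F [-0.2028  0.5325 -1.967 ] gw 0.019962705754443255 39.999486207962036
```

```bash
python3 -m crank '[-0.3,-0.05,0,-0.1,-0.6,-0.1,0,-0.2,-0.9,-0.15,0,-0.264,-1,-0.15,0,-0.264,-1,-0.15,0,-0.264,-1,-0.15,0,-0.264]'
python3 - <<'E'
from h import *
need([.617,-.02,.30],31.8); a=cap('wrist','w2'); b=cap('scene','s2')
big=cv2.resize(b[170:300,270:420],None,fx=3.7,fy=3.7,interpolation=cv2.INTER_CUBIC)
cv2.imwrite('pics/mix2.png',np.hstack([cv2.resize(a,(480,360))[:, :],cv2.resize(b[170:300,280:400],(320,360),interpolation=cv2.INTER_CUBIC)])[...,::-1])
E
```

```text
t: 6.78
ee_pos: [0.6165, -0.0133, 0.2828]
ee_rot: [-1.526, -2.746, -0.0]
wrist_force: [0.3, -0.1, -2.7]
grip_width: 0.0199
grasp_force: 40.0
t 6.775 grip [ 0.6165 -0.0133  0.3016] yaw 31.870824700503523 UNITS [-0.0398 -0.0207  0.0106  0.0008] F [ 0.2962 -0.0968 -2.736 ] gw 0.019861748195526677 39.999513030052185
```

View pics/mix2.png

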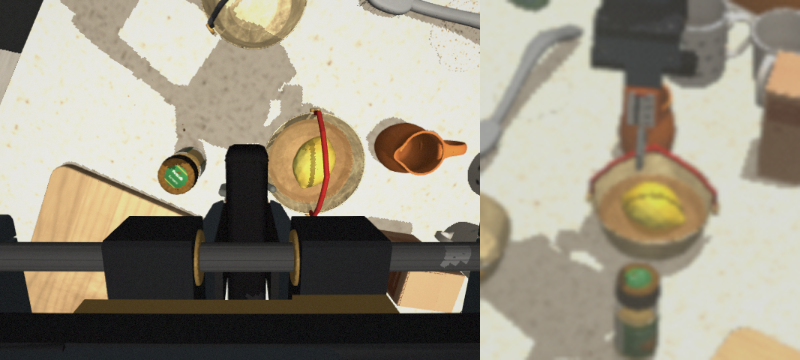

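Left (wrist): red bail from w2 (423,147) to (419,285), bowing out to about (436,220), with the lemon inside; handle held at (328,200). Right (scene): hook hanging next to the pail, on the bail's -x side. I'll extract the bail.

```bash
python3 - <<'E'
from h import *
from scipy.optimize import least_squares
P=[]
for f,(x0,y0,x1,y1) in(('w2',(400,135,450,292)),('top0',(274,192,334,236))):
    im=np.load('pics/'+f+'.npy').astype(int); m=np.zeros((480,640),bool); m[y0:y1,x0:x1]=((im[...,0]>1.7*im[...,1])&(im[...,0]>1.4*im[...,2])&(im[...,0]>60))[y0:y1,x0:x1]
    p=np.argwhere(m)[:,::-1]; print(f,len(p),p.min(0),p.max(0)); P.append((f,p))
def f(v,part=None):
    n=np.array([np.cos(v[2]),np.sin(v[2])]); t=np.array([-n[1],n[0]]); out=[]
    for fn,p in P:
        if part and fn!=part: continue
        o,d=ray(fn,p); s=((v[:2]-o[:2])@n)/(d[:,:2]@n); X=o+d*s[:,None]; u=(X[:,:2]-v[:2])@t
        out.append((fn,u,X[:,2]))
    return out
for fn in('w2','top0'):
    q=dict(P)[fn]; a=q[np.argsort(q[:,1])] if fn=='w2' else q[np.argsort(q[:,0])]
    e=plane(fn,[a[:6].mean(0),a[-6:].mean(0)],.052); print(fn,e,e.mean(0),np.degrees(np.arctan2(-(e[1]-e[0])[0],(e[1]-e[0])[1])))
    c=e.mean(0); yaw=np.radians(31.8); g=f([c[0],c[1],yaw],fn)[0]; 
    for k in np.arange(-.06,.07,.02):
        w=abs(g[1]-k)<.008; print('  u %.2f z %s'%(k,g[2][w].mean() if w.any() else None))
E
```

```text
w2 1029 [412 147] [439 287]
top0 80 [280 200] [327 227]
w2 [[ 0.6583  0.086   0.052 ]
 [ 0.7353 -0.028   0.052 ]] [0.6968 0.029  0.052 ] -145.94758320352446
  u -0.06 z 0.06428134179870947
  u -0.04 z 0.08750091170624984
  u -0.02 z 0.10134806081279664
  u 0.00 z 0.1090392481864658
  u 0.02 z 0.098671654185337
  u 0.04 z 0.08385283389176056
  u 0.06 z 0.06046463377901238
top0 [[ 0.666   0.0817  0.052 ]
 [ 0.7309 -0.0213  0.052 ]] [0.6984 0.0302 0.052 ] -147.80096520939475
  u -0.06 z 0.055860317458207964
  u -0.04 z 0.0780382630252283
  u -0.02 z 0.0920116139388542
  u 0.00 z 0.09926616786582082
  u 0.02 z 0.08768560721353286
  u 0.04 z 0.07378740320395277
  u 0.06 z 0.050907591523689344
```

```bash
python3 -m crank '[-0.02,0,0.2,0,-0.04,0,0.4,0,-0.04,0,0.55,0,-0.04,0,0.6,0,-0.04,0,0.6,0,-0.04,0,0.6,0]'
python3 - <<'E'
from h import *
need([.693,.0275,.2115],31.8); b=cap('scene','s3')
cv2.imwrite('pics/c3.png',cv2.resize(b[180:270,300:400],(800,720)[0:2] and (660,594),interpolation=cv2.INTER_CUBIC)[...,::-1])
s=r.observe();M=R.from_rotvec(s['ee_rot']).as_matrix();g=s['ee_pos']-r.grip_point_offset*M[:,2];n=M[:,1]
H=[g-[0,0,.129],g-[0,0,.105]+.022*n,np.array([.693,.0275,.121]),g]
print((proj('s3',H)-[300,180])*6.6)
E
```

```text
t: 7.62
ee_pos: [0.6203, -0.0199, 0.194]
ee_rot: [1.526, 2.744, 0.001]
wrist_force: [0.3, -0.4, -0.9]
grip_width: 0.0195
grasp_force: 40.0
t 7.625 grip [ 0.6202 -0.0199  0.2128] yaw 31.844646164852467 UNITS [0.0125 0.5788 0.0093 0.0005] F [ 0.2785 -0.3541 -0.9131] gw 0.01953954439343838 39.99954700469971
[[275.1718 493.7195]
 [283.1795 415.1437]
 [297.4966 286.6982]
 [284.9151 259.4735]]
```

View pics/c3.png

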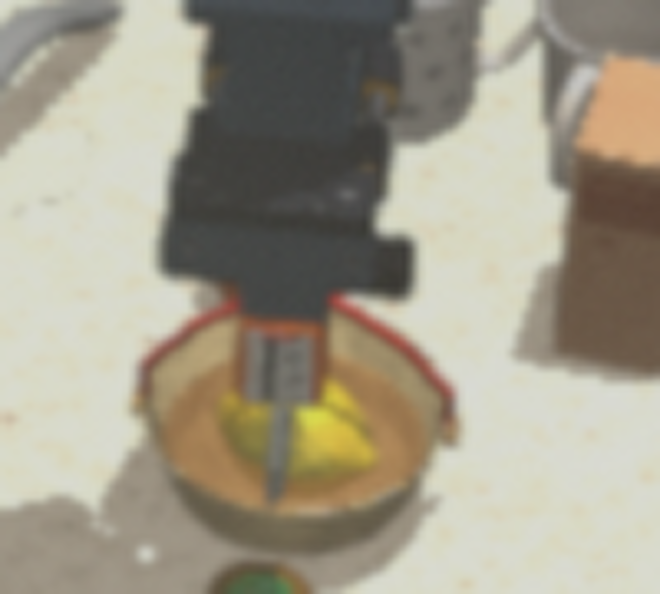

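Hook bend is at crop (274,497), as predicted, in front of the bail, whose peak is near (292,287). Moving it in under the bail, then up.

```bash
python3 -m crank '[0,0.15,0,0,0.01,0.3,0,0,0.01,0.42,0,0,0.01,0.52,0,0,0.01,0.57,0,0,0.01,0.57,0,0,0.01,0.57,0,0]'
python3 -m crank '[0,0,-0.05,0,0,0,-0.1,0,0,0,-0.14,0,0,0,-0.18,0,0,0,-0.2,0,0,0,-0.2,0,0,0,-0.2,0]'
```

```text
t: 8.55
ee_pos: [0.6912, 0.026, 0.1929]
ee_rot: [-1.527, -2.745, 0.0]
wrist_force: [-0.2, -0.5, -2.3]
grip_width: 0.0197
grasp_force: 40.0
t: 9.43
ee_pos: [0.6915, 0.0263, 0.2226]
ee_rot: [-1.527, -2.745, 0.0]
wrist_force: [0.3, 0.1, -3.4]
grip_width: 0.0202
grasp_force: 40.0
```

```bash
python3 -m crank '[0,0,-0.03,0,0,0,-0.06,0,0,0,-0.09,0,0,0,-0.12,0,0,0,-0.15,0,0,0,-0.18,0,0,0,-0.22,0,0,0,-0.26,0,0,0,-0.29,0,0,0,-0.31,0]'
python3 -m crank '[0,0,0,0,0,0,0,0,0,0,0,0,0,0,0,0,0,0,0,0,0,0,0,0,0,0,0,0,0,0,0,0,0,0,0,0]'
python3 - <<'E'
from h import *
need([.69,.026,.30]); b=cap('scene','s4')
cv2.imwrite('pics/c4.png',cv2.resize(b[160:280,290:410],(600,600),interpolation=cv2.INTER_CUBIC)[...,::-1])
E
```

```text
t: 10.68
ee_pos: [0.6916, 0.0263, 0.2698]
ee_rot: [1.527, 2.745, 0.0]
wrist_force: [-0.5, -0.4, -6.3]
grip_width: 0.0199
grasp_force: 40.0
t: 11.8
ee_pos: [0.6915, 0.0263, 0.2694]
ee_rot: [-1.527, -2.745, 0.0]
wrist_force: [1.3, -0.3, -6.9]
grip_width: 0.0195
grasp_force: 40.0
t 11.8 grip [0.6915 0.0263 0.2882] yaw 31.83029758734851 UNITS [ 0.0039 -0.0097 -0.0785  0.    ] F [ 1.2586 -0.2542 -6.9116] gw 0.019493756148389024 39.998618960380554
```

View pics/c4.png

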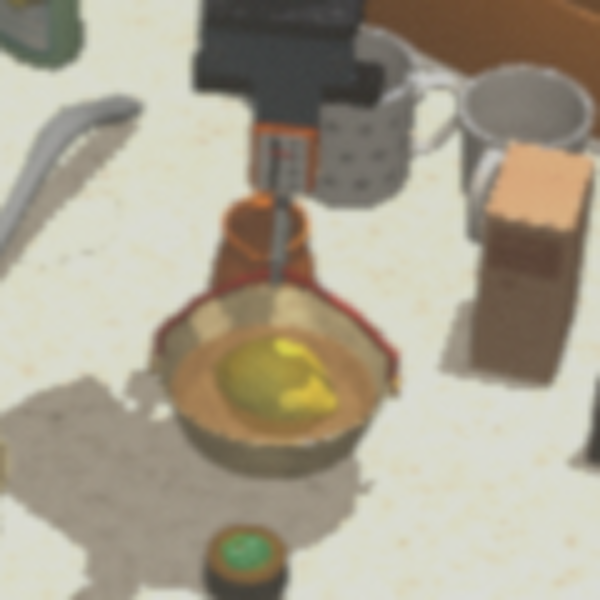

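The pail hangs clear: bail on the hook at crop (277,280), shadow detached, lemon in, net load about 4.8 N. I'll hold a little longer, then lift above jar height.

```bash
python3 -m crank '[0,0,0,0,0,0,0,0,0,0,0,0,0,0,0,0,0,0,0,0,0,0,0,0]'
python3 -m crank '[0,0,-0.02,0,0,0,-0.06,0,0,0,-0.12,0,0,0,-0.2,0,0,0,-0.3,0,0,0,-0.4,0,0,0,-0.5,0,0,0,-0.58,0,0,0,-0.63,0,0,0,-0.65,0]'
python3 - <<'E'
from h import *
need([.505,-.26,.38]); print(r.observe()['qpos'])
E
```

```text
t: 12.6
ee_pos: [0.6916, 0.0263, 0.2694]
ee_rot: [1.527, 2.745, 0.0]
wrist_force: [-0.4, 1.0, -6.4]
grip_width: 0.0197
grasp_force: 40.0
t: 13.85
ee_pos: [0.6916, 0.0263, 0.3672]
ee_rot: [1.527, 2.745, 0.0]
wrist_force: [0.4, 0.2, -6.8]
grip_width: 0.0199
grasp_force: 40.0
t 13.85 grip [0.6916 0.0263 0.386 ] yaw 31.829215759243095 UNITS [-0.9654 -2.0635  0.0401  0.    ] F [ 0.4194  0.1648 -6.7578] gw 0.019933904226183664 39.998624324798584
[-0.0483  0.5103  0.9062 -0.      1.7248 -0.6038]
```

```bash
python3 -m crank '[-0.01,-0.01,0,0,-0.02,-0.04,0,0,-0.04,-0.08,0,0,-0.06,-0.13,0,0,-0.09,-0.2,0,0,-0.13,-0.28,0,0,-0.17,-0.37,0,0,-0.22,-0.47,0,0,-0.28,-0.59,0,0]'
python3 -m crank '[-0.055,-0.12,0,0,-0.11,-0.24,0,0,-0.165,-0.355,0,0,-0.22,-0.47,0,0,-0.275,-0.59,0,0,-0.33,-0.71,0,0,-0.385,-0.825,0,0,-0.44,-0.945,0,0]'
python3 -m crank '[-0.05,-0.105,0,0,-0.095,-0.2,0,0,-0.13,-0.28,0,0,-0.165,-0.35,0,0,-0.195,-0.41,0,0,-0.215,-0.455,0,0,-0.23,-0.49,0,0,-0.24,-0.515,0,0,-0.25,-0.525,0,0,-0.25,-0.525,0,0]'
python3 - <<'E'
from h import *
need([.505,-.26,.308]); b=cap('scene','s5');a=cap('top','t5')
cv2.imwrite('pics/c5.png',np.hstack([cv2.resize(b[220:430,300:520],(420,400)),cv2.resize(a[200:360,350:530],(370,400))])[...,::-1])
E
```

```text
t: 14.98
ee_pos: [0.6378, -0.0571, 0.367]
ee_rot: [1.527, 2.745, -0.0]
wrist_force: [0.8, -0.6, -6.9]
grip_width: 0.0199
grasp_force: 40.0
t: 15.98
ee_pos: [0.5522, -0.188, 0.3669]
ee_rot: [1.527, 2.745, 0.0]
wrist_force: [0.3, -0.8, -5.4]
grip_width: 0.0199
grasp_force: 40.0
t: 17.23
ee_pos: [0.5058, -0.2603, 0.3669]
ee_rot: [1.527, 2.745, 0.0]
wrist_force: [0.5, 0.5, -6.2]
grip_width: 0.0196
grasp_force: 40.0
t 17.225 grip [ 0.5058 -0.2603  0.3857] yaw 31.82805265415804 UNITS [ 0.0048 -0.0035  0.518   0.    ] F [ 0.4898  0.4691 -6.2273] gw 0.019643884527628292 39.998635053634644
```

View pics/c5.png

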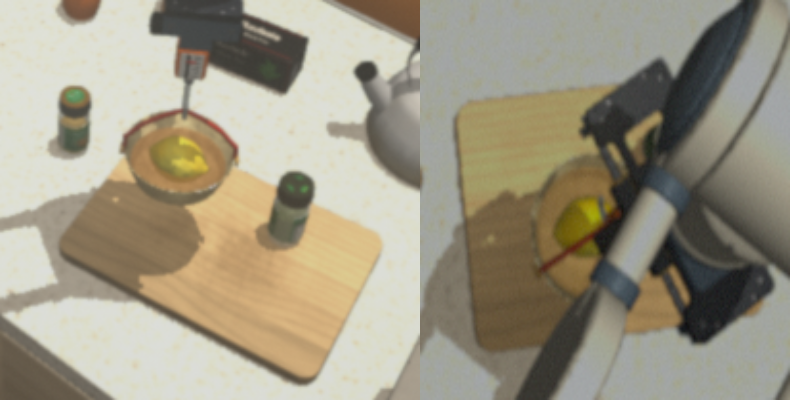

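The pail hangs level over the left part of the board, clear of the salt jar, with the lemon in. Lowering it.

```bash
python3 -m crank '[0,0,0.02,0,0,0,0.07,0,0,0,0.14,0,0,0,0.23,0,0,0,0.33,0,0,0,0.43,0,0,0,0.52,0,0,0,0.59,0,0,0,0.64,0,0,0,0.66,0]'
python3 -m crank '[0,0,0.02,0,0,0,0.04,0,0,0,0.06,0,0,0,0.08,0,0,0,0.1,0,0,0,0.12,0,0,0,0.14,0,0,0,0.16,0,0,0,0.18,0,0,0,0.2,0]'
python3 -m crank '[0,0,0.03,0,0,0,0.06,0,0,0,0.09,0,0,0,0.12,0,0,0,0.15,0,0,0,0.16,0,0,0,0.16,0]'
python3 - <<'E'
from h import *
need([.505,-.26,.233]); b=cap('scene','s6')
s=r.observe();M=R.from_rotvec(s['ee_rot']).as_matrix();g=s['ee_pos']-r.grip_point_offset*M[:,2];n=M[:,1]
print((proj('s6',[g-[0,0,.129],g-[0,0,.105]+.022*n,g-[0,0,.091]])-[340,240])*5)
cv2.imwrite('pics/c6.png',cv2.resize(b[240:360,340:480],(700,600),interpolation=cv2.INTER_CUBIC)[...,::-1])
E
```

```text
t: 18.58
ee_pos: [0.5057, -0.2603, 0.2676]
ee_rot: [-1.527, -2.745, 0.0]
wrist_force: [-1.1, 0.4, -6.2]
grip_width: 0.0197
grasp_force: 40.0
t: 19.82
ee_pos: [0.5059, -0.2603, 0.2379]
ee_rot: [1.527, 2.745, 0.0]
wrist_force: [-0.1, -0.6, -2.2]
grip_width: 0.0198
grasp_force: 40.0
t: 20.7
ee_pos: [0.5058, -0.2603, 0.2139]
ee_rot: [-1.527, -2.745, -0.0]
wrist_force: [0.3, -0.7, -1.6]
grip_width: 0.0193
grasp_force: 40.0
t 20.7 grip [ 0.5058 -0.2603  0.2327] yaw 31.82722136643442 UNITS [ 0.0044 -0.0034 -0.0022  0.    ] F [ 0.2871 -0.6694 -1.5627] gw 0.019345364500635825 39.99963462352753
[[252.3747 402.9395]
 [259.4533 335.6639]
 [259.4796 352.2475]]
```

View pics/c6.png

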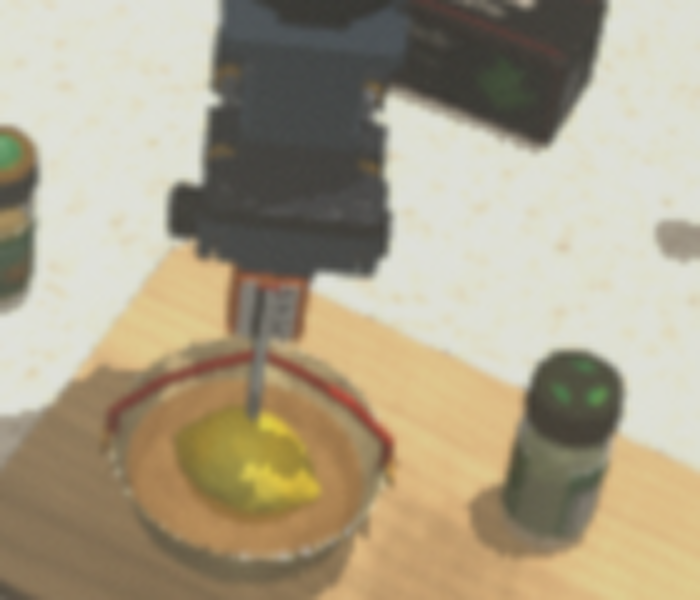

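The pail stands on the board with the hook bend at crop (252,412), about 38 mm below the bail. Backing out along the mouth direction.

```bash
python3 -m crank '[0,-0.04,0,0,0,-0.1,0,0,0,-0.18,0,0,0,-0.27,0,0,0,-0.37,0,0,0,-0.46,0,0,0,-0.53,0,0,0,-0.55,0,0,0,-0.55,0,0]'
python3 - <<'E'
from h import *
need([.435,-.304,.34],8); b=cap('scene','s7'); print(r.observe()['qpos'])
cv2.imwrite('pics/c7.png',cv2.resize(b[240:380,330:490],(640,560),interpolation=cv2.INTER_CUBIC)[...,::-1])
E
```

```text
t: 21.88
ee_pos: [0.4357, -0.3039, 0.2139]
ee_rot: [1.527, 2.745, 0.0]
wrist_force: [0.3, -0.8, -2.5]
grip_width: 0.0194
grasp_force: 40.0
t 21.875 grip [ 0.4357 -0.3039  0.2327] yaw 31.815635772798444 UNITS [ 0.0018 -0.0043 -0.715   0.2646] F [ 0.3302 -0.8372 -2.5411] gw 0.01943630562102272 39.999452233314514
[-0.7211  0.3622  1.5759  0.0001  1.2033 -1.2768]
```

View pics/c7.png

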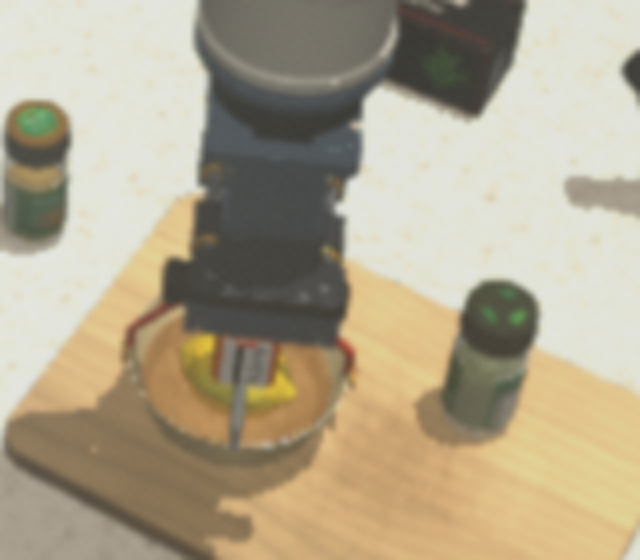

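The pail is upright on the board, off the hook, lemon in; both jars unmoved. Now I'll raise and turn the scale to carry it back.

```bash
python3 -m crank '[0,0,-0.2,0.05,0,0,-0.5,0.15,0,0,-0.72,0.265,0,0,-0.72,0.265,0,0,-0.72,0.265,0,0,-0.72,0.265]'
python3 - <<'E'
from h import *
need([.5102,.4244,.34],8.07)
E
```

```text
t: 22.68
ee_pos: [0.4353, -0.3034, 0.3207]
ee_rot: [-2.058, -2.371, -0.0]
wrist_force: [-0.2, 0.4, -2.0]
grip_width: 0.0197
grasp_force: 40.0
t 22.675 grip [ 0.4354 -0.3034  0.3395] yaw 8.073667102082 UNITS [4.7338 1.1753 0.0027 0.    ] F [-0.2011  0.4149 -1.9933] gw 0.019681186576594963 39.99951481819153
```

```bash
python3 -m crank '[0.1,0.02,0,0,0.3,0.08,0,0,0.6,0.15,0,0,0.95,0.24,0,0]'
python3 -m crank '[0.3,0.08,0,0,0.6,0.16,0,0,0.95,0.24,0,0]'
python3 -m crank '[0.3,0.08,0,0,0.6,0.16,0,0,0.95,0.24,0,0]'
python3 -m crank '[0.3,0.08,0,0,0.6,0.16,0,0,0.95,0.24,0,0]'
python3 -m crank '[0.25,0.05,0,0,0.5,0.12,0,0,0.7,0.17,0,0,0.85,0.2,0,0,0.85,0.2,0,0,0.85,0.2,0,0]'
python3 - <<'E'
from h import *
need([.5102,.4244,.24],8.07)
E
```

```text
t: 23.18
ee_pos: [0.4512, -0.1558, 0.3215]
ee_rot: [-2.062, -2.37, -0.0]
wrist_force: [0.8, 1.4, -1.9]
grip_width: 0.0198
grasp_force: 40.0
t: 23.55
ee_pos: [0.4669, -0.0095, 0.3216]
ee_rot: [-2.061, -2.371, 0.0]
wrist_force: [1.1, -0.0, -1.4]
grip_width: 0.0196
grasp_force: 40.0
t: 23.92
ee_pos: [0.4826, 0.1365, 0.3216]
ee_rot: [-2.061, -2.371, 0.001]
wrist_force: [0.7, -0.7, -2.1]
grip_width: 0.02
grasp_force: 40.0
t: 24.3
ee_pos: [0.4983, 0.2825, 0.3216]
ee_rot: [-2.061, -2.371, 0.001]
wrist_force: [0.6, -0.1, -1.6]
grip_width: 0.0198
grasp_force: 40.0
t: 25.05
ee_pos: [0.5105, 0.4108, 0.3216]
ee_rot: [-2.061, -2.371, 0.002]
wrist_force: [0.3, -0.2, -1.7]
grip_width: 0.0199
grasp_force: 40.0
t 25.05 grip [0.5105 0.4108 0.3404] yaw 8.011225742343674 UNITS [ 0.0903  0.0111  0.6689 -0.0007] F [ 0.2865 -0.2434 -1.7168] gw 0.019882024567641796 39.99949872493744
```

```bash
python3 -m crank '[0.05,0.01,0,0,0.09,0.01,0,0,0.09,0.01,0.15,0,0.09,0.01,0.35,0,0.09,0.01,0.55,0,0.09,0.01,0.75,0,0.09,0.01,0.9,0,0.09,0.01,1,0,0.09,0.01,1,0]'
python3 - <<'E'
from h import *
need([.5102,.4244,.1743],8.07)
E
```

```text
t: 26.18
ee_pos: [0.5104, 0.4245, 0.1712]
ee_rot: [-2.061, -2.37, 0.002]
wrist_force: [0.1, -0.2, -2.6]
grip_width: 0.0199
grasp_force: 40.0
t 26.175 grip [0.5104 0.4245 0.19  ] yaw 7.978505728541314 UNITS [-0.0005 -0.0016  0.1046 -0.001 ] F [ 0.0988 -0.2465 -2.5786] gw 0.019881674448911722 39.99950587749481
```

```bash
python3 -m crank '[0,0,0.03,0,0,0,0.06,0,0,0,0.085,0,0,0,0.1,0,0,0,0.104,0,0,0,0.104,0]'
python3 - <<'E'
from h import *
need([.5102,.4244,.1743],8.07)
E
```

```text
t: 26.92
ee_pos: [0.5108, 0.4247, 0.1564]
ee_rot: [2.062, 2.371, 0.0]
wrist_force: [-0.4, -0.6, -2.6]
grip_width: 0.0198
grasp_force: 40.0
t 26.925 grip [0.5108 0.4247 0.1752] yaw 7.976937886903133 UNITS [-0.0013 -0.0044  0.0058 -0.001 ] F [-0.3633 -0.6434 -2.6208] gw 0.019760138147270966 39.99956667423248
```

```bash
python3 -m crank '[0,0,0.005,0,0,0,0.01,0,0,0,0.01,0,0,0,0.01,0]'
python3 - <<'E'
from h import *
need([.5102,.4244,.1743],8.07)
E
```

```text
t: 27.42
ee_pos: [0.5108, 0.4247, 0.1554]
ee_rot: [2.061, 2.371, 0.001]
wrist_force: [-2.3, -1.4, 5.6]
grip_width: 0.0198
grasp_force: 40.0
t 27.425 grip [0.5108 0.4247 0.1742] yaw 7.9854553181305645 UNITS [-0.0017 -0.0045 -0.0007 -0.0009] F [-2.321  -1.3753  5.6353] gw 0.01977032199826059 40.001179575920105
```

Seated. Releasing, then going straight up.

```bash
python3 -m crank '[0,0,0,0,0,0,0,0,0,0,0,0,0,0,0,0,0,0,0,0,0,0,0,0,0,0,0,0]' 0.9
python3 -m crank '[0,0,-0.1,0,0,0,-0.3,0,0,0,-0.6,0,0,0,-0.9,0,0,0,-1,0,0,0,-1,0,0,0,-1,0]'
python3 - <<'E'
from h import *
need([.51,.4244,.1743],8); cap('wrist','w8'); cap('scene','s8')
im=np.load('pics/w8.npy'); m=np.zeros((480,640),np.uint8); m[140:315,290:370]=(im.max(2)<45)[140:315,290:370]
n,l,s,c=cv2.connectedComponentsWithStats(m); i=1+np.argmax(s[1:,4]); p=np.argwhere(l==i)[:,::-1].astype(np.float32)
b=cv2.boxPoints(cv2.minAreaRect(p)); X=plane('w8',b,.185); print(s[i],X,X.mean(0))
# pail position from the rim/lemon, and jars, in the scene view
im=np.load('pics/s8.npy'); h=cv2.cvtColor(im,cv2.COLOR_RGB2HSV)
m=((h[...,0]>22)&(h[...,0]<32)&(h[...,1]>150)&(im[...,0]>100)).astype(np.uint8); n,l,s,c=cv2.connectedComponentsWithStats(m); i=1+np.argmax(s[1:,4]); print('lemon',c[i],s[i],plane('s8',[c[i]],.022+.045))
m=((im[...,0].astype(int)>1.8*im[...,1])&(im[...,0]>1.5*im[...,2].astype(int))&(im[...,0]>70)); m[:250]=0;m[400:]=0;m[:,:330]=0;m[:,460:]=0
p=np.argwhere(m)[:,::-1]; q=p[np.argsort(p[:,0])]; e=plane('s8',[q[:5].mean(0),q[-5:].mean(0)],.022+.055); print('bail',len(p),e,e.mean(0))
print('jar tops',proj('s8',[[.553,-.063,.105],[.604,-.385,.127]]),'diff',[np.abs(im[a:b,c:d].astype(int)-np.load('pics/scene0.npy')[a:b,c:d]).mean() for a,b,c,d in((262,302,328,350),(308,352,440,468),(230,280,245,292))])
E
```

```text
t: 28.3
ee_pos: [0.5107, 0.4247, 0.1548]
ee_rot: [2.061, 2.371, 0.0]
wrist_force: [0.3, -0.9, 0.0]
grip_width: 0.0818
grasp_force: 0.0
t: 29.18
ee_pos: [0.5102, 0.4243, 0.3034]
ee_rot: [-2.061, -2.37, 0.003]
wrist_force: [0.8, -0.0, 0.0]
grip_width: 0.0823
grasp_force: 0.0
t 29.175 grip [0.5103 0.4243 0.3222] yaw 7.9806124859904894 UNITS [ 0.0017  0.0002  0.9862 -0.0002] F [ 0.8455 -0.035   0.0421] gw 0.082275077085096 0.0
[ 316  167   29  136 3563] [[0.4957 0.4746 0.185 ]
 [0.5145 0.4772 0.185 ]
 [0.5289 0.3804 0.185 ]
 [0.5085 0.3776 0.185 ]] [0.5119 0.4275 0.185 ]
lemon [390.1371 330.2056] [376 321  28  20 321] [[ 0.5069 -0.2625  0.067 ]]
bail 59 [[ 0.511  -0.2073  0.077 ]
 [ 0.5498 -0.3063  0.077 ]] [ 0.5304 -0.2568  0.077 ]
jar tops [[338.7338 270.5838]
 [458.365  316.2306]] diff [np.float64(15.806818181818182), np.float64(3.840909090909091), np.float64(5.625673758865248)]
```

```bash
python3 -m crank '[0,0,0,0,0,0,0,0,0,0,0,0,0,0,0,0]'; python3 -c "
from bench import ticket
print(ticket.hand_in())"
```

```text
t: 29.78
ee_pos: [0.5108, 0.4247, 0.3048]
ee_rot: [2.061, 2.371, -0.0]
wrist_force: [-0.3, 0.6, -0.4]
grip_width: 0.0824
grasp_force: 0.0
the job is handed in; nothing more can be done
None
```

I weighed the pail (about 4.8 N, roughly 0.49 kg with the lemon), set it on the board with the lemon in, hung the scale back on its stand and handed in at 29.8 s; the hand-in returned no verdict, and my last image check could not confirm that the chilli jar had not moved after the pail was set down.

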